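Free the jar carriage and hold it home in the reader

ROBOT

A 6-joint arm with a two-finger parallel gripper is mounted at the origin on the work surface. World frame = base frame: x ahead of the robot, y to its left, z up, the work surface at z = 0. Lengths are in m, angles in rad, forces in N, time in s.
With the tool pointing down it reaches from about 0.35 to 1 m from the base axis. Payload 7.1 kg.
Tool frame: the origin (TCP) lies midway between the tips of the shut fingers; the grasp point (between the pads) lies 19 mm behind it; x points along the fingers, y is the direction in which the jaws open and shut, and the axes are right-handed (so a half turn about x gives the same grasp; the last joint's range is limited). The gripper opens to 85 mm and grips with 20 to 120 N. Pads are 22 mm wide; open, the fingers measure 114 mm over their backs; the gripper's body (76 mm by 85 mm) begins 54 mm behind the grasp point. The pads swing forward as they close: fully open they stand 13 mm farther back than shut.
Start: joints at [1.248, 0.423, 1.63, -0, 1.089, -0.019], TCP at [0.187, 0.596, 0.231] pointing down, gripper open.
Joint ranges: [-3, 3], [-0.9, 2.11], [0.09, 2.58], [-1.31, 4.45], [0.11, 2.69], [-2.54, 2.54]. Speed limits (rad/s): [2.39, 2.39, 3.01, 3.14, 3.14, 3.14].

INTERFACE

Orientations are given as a unit quaternion [x, y, z, w].
In Python, from plant import robot gives the robot as it stands. The module is installed in compiled form; this text tells all that it offers.
- The arm moves only by the shell command python3 -m pendant 'ROWS' [FORCE]. ROWS is JSON, a list of rows, each a list of 7 numbers: the turn, a rotation vector about the tool's x, y, z in degrees, then the shift along the tool's x, y, z in cm, then the opening, from 0 (shut) to 1 (fully open). A call has 1 to 12 rows; each row shifts and turns the pose as measured when the row begins, along the tool's axes as they then stand; what a row does not reach is not made up. A row lasts 1/12 s, in which the tool goes at most 41.7 mm and 7.16 degrees, less where a joint would pass 70% of its speed; a pose out of reach is approached as far as the arm can. A call with a gripper value outside its range is refused whole. The fingers move at their own pace and stop on an object; FORCE is the grip in N (left out, the last holds). Time passes only in rows, so rows that do not move let the fingers close. It gives the time, the measured TCP pose, the force and the opening at its end, in the units of the state.
- robot.read_state(): the state, without advancing time (a new reading comes with each control period).
- robot.camera(name): name is "side" or "top"; returns a dict with "image" (400x640x3 uint8, red, green, blue), "fov_y" (degrees; the focal length in pixels is half the picture's height over the tangent of half this angle, whatever the lens; pixels are square), "cx", "cy" (the principal point, pixels), "k1" (the pictures are not rectified: a ray, as slopes to the right and down, at radius r is drawn at 1 + k1 r^2 times it, then the intrinsics apply), "T" (4x4, takes a point from camera to world coordinates). Camera axes: x right, y up, looking along -z (the intrinsics and any distortion apply to the point x, -y, -z); pixel columns grow to the right and rows downward; lengths in m; the calibration is good to about 2 mm. A picture is of the moment at which its call begins. There is no depth.
- robot.finish_job(): hands the job in, once; it reports no verdict.
Trained networks look in the newest picture that a camera, given by its name, has taken for a name from the list of things; names that differ only in an ending like _2 or _b are one class to them, and where a whole thing is asked for, a point or a joint stands for the part that bears it (a point fixed in the world has none). Each returns a list of dicts, best first, with "p" (0 to 1); they miss things now and then, are a little off and sometimes report something else, mostly with a low value. They report only what shows in the picture. A call takes as long as a camera call. They do not tell look-alikes from the thing itself.
- robot.search_frame(camera, name): "pixel" ([column, row] in pixels, amid what is visible of it).
- robot.silhouettes(camera, name): "region" (400x640 bool, what is visible of it) and "pixel" ([column, row] in pixels, amid what is visible of it).
- robot.tip_of(camera, name): "pixel" ([column, row] in pixels: a listed point, or the origin of a listed thing).
The state is a dict: "time": time; "joint_pos": joint angles; "qd": joint speeds; "effort": joint torques, N m; "position": TCP position; "orientation": TCP orientation; "ft_force": force on the tool from outside, world axes, zero at the start; "moment": the same for the moment, N m; "opening": opening from 0.0 (shut) to 1.0 (fully open).
Only numpy, scipy, OpenCV 4.12 (cv2) and the standard library are available. Lean on these libraries where they do the work, as an engineer would, in place of code of your own. Each camera call takes 0.05 s, during which the arm holds its last target.

TASK

Unlock the sample-jar carriage of the bench reader by turning the black clamp knob clockwise (seen from above) as far as it goes. Then push the carriage along its track against the reader's sprung plunger until it is hard against the steel stops, firmly but without ramming it, and finish while still holding it pressed there. Leave everything else on the bench where it is.

Things in the scene. Friction and masses are not known exactly. Their poses are not given: they have to be found in the camera images.
- reader: Fixed bench reader: grey base plate with an aluminium track along its own x; origin on the table under the track's centre line, at the middle of the parked carriage. +x is the push direction, z up. Rails reach y = -45 to 45 mm, 26 mm high, and overlap the carriage's foot: it cannot be lifted out. White reader head 77 x 120 mm, 90 mm high, its face at x = 138 mm.
- clamp_knob (a joint): Knob angle in rad about its vertical axis: 0 = locked, grows as it is turned clockwise seen from above, end stop at 1.4. Starts between 0 and 0.15, stays where it is left, needs about 0.05 N m. It draws the bolt out of a notch in the carriage's side by 10 mm per rad; the bolt is clear from about 0.95.
- knob_grip (a point): Grip point on the knob's axis, 80 mm above the table. The knob is an upright black bar on a flat disc 38 mm across: bar 44 mm long along this point's x axis, 11 mm thick along its y, its top 12 mm above this point, the disc's upper face 22 mm below it.
- carriage: Loose aluminium carriage, 0.3 to 0.6 kg, 120 x 70 mm foot, 120 x 50 mm body; origin at the centre of its underside, 10 mm above the table; +x points to the plunger. Carries a fixed capped jar (40 mm across, top 88 mm above the table, at x = 27 mm) and a grip post. Slides 72 mm in +x to the stops, meeting the plunger after 58 mm; 1.5 mm side play, friction 1 to 6 N.
- post (a point): Grip point on the carriage's grey upright post, 22 x 22 mm, faces square to the carriage's axes, on its centre line at x = -38 mm. This point is 78 mm above the table, the post's top 18 mm above it, the carriage's upper face 34 mm below it. 34 mm free between post and jar.
- nose (a point): Centre of the carriage's front (+x) face, at the height of the plunger, 36 mm above the table. Its x axis is the push direction.
- plunger (a joint): How far the sprung plunger is pressed in, in m: 0 = out, 0.014 when the carriage is against the stops (the plunger itself could go to 0.020). Spring force about 4 N at 0, 9 N at 0.014; it pushes the carriage back if let go.
- plunger_nose (a point): Tip of the plunger, a 15 mm round brass pin sticking out of the reader head along -x, 36 mm above the table.
- stop: The two fixed steel stop pads (12 mm wide, 20 mm high, at y = -18 and +18 mm) beside the plunger on the reader head. Same origin and axes as reader.
- stop_face (a point): Centre of the plane of the two stop pads' faces, at x = 132 mm on the reader, 36 mm above the table. When the carriage is home, nose lies here. A total push of about 18 to 25 N on the carriage holds it properly; 60 N on the stops is ramming.
- dish: Bystander: closed white dish, 90 mm across, 16 mm high; origin under its centre.
- spatula: Bystander: lab spoon 160 mm long, lying beside the reader.
- pot: Bystander: small white ceramic pot, 56 mm across, 35 mm high; origin under its centre.
- bottle_a: Bystander: amber bottle with blue cap, 76 mm across, 175 mm high; origin under its centre.
- bottle_b: Bystander: clear bottle with blue cap, 66 mm across, 145 mm high; origin under its centre.
- towel_roll: Bystander: standing white paper roll, 110 mm across, 220 mm high; origin under its centre.
- tub: Bystander: white tub with lid, 70 mm across, 90 mm high; origin under its centre.
- bolt_tip (a point): Tip of the 10 mm round steel bolt that locks the carriage, 34 mm above the table; it comes out of a white housing (52 x 50 mm, 54 mm high) beside the track on the reader's -y side, centred at x = 10, y = -75 mm on the reader, with the clamp knob on top.
There are look-alikes about, which are no part of the job. What is shaped like the carriage but red is not meant.

How it is judged:
On the way, in this order (a step that is already met when the one before it is completed fails the run):
1. the clamp knob is turned open, so that the bolt is out of the carriage (value of joint clamp_knob above 1.1 rad), for 0.2 s.
2. the carriage is pressed against the plunger until it meets the stops (value of joint plunger above 0.0125 m and contact force between carriage and stop above 1.5 N), for 0.2 s.
At the end, for the whole second after the job is handed in: The robot itself still presses the carriage (over 3 N on it): the plunger is in by more than 12.5 mm, the carriage's front face is within 1.5 mm of the stop face and bears on the steel stops with more than 1.5 N, at rest (all of step 2 and x of nose in the frame of stop_face above -0.0015 m and contact force between any of the fingers, the arm and carriage above 3 N and linear speed of carriage below 0.01 m/s); the arm keeps its last pose, push and grip.
It fails at once if the carriage is rammed or pressed on the stops with over 60 N (contact force between carriage and stop above 60 N).
It fails at once if a bystander is moved by more than 30 mm (distance of any of dish, spatula, pot, bottle_a, bottle_b, towel_roll, tub from where it was at the start of the episode above 0.03 m).
It also fails if it takes over 64 s, if anything falls off the work surface, if the arm or the gripper's body presses on something with over 40 N, if the wrist force passes 120 N, or if a joint passes its speed limit or range.

## Working session

There is one attempt and no reset: what is moved stays moved. The work goes in short steps, Python scripts to look and compute and a shell command to move; the robot and the scene stay as the last step left them, time stands still between calls to the robot, and variables do not carry over. Pictures are saved under pics/ and viewed, and the job is handed in when it is done.

```bash
mkdir -p pics
cat > h.py <<'E'
import numpy as np, cv2
from plant import robot
def snap(n,f):
    c=robot.camera(n); cv2.imwrite('pics/'+f,c['image'][:,:,::-1].copy()); return c
def K(c):
    f=200/np.tan(np.radians(c['fov_y'])/2)
    return f
def ray(c,px):
    f=K(c); d=np.array([(px[0]-c['cx'])/f,(px[1]-c['cy'])/f]); u=d.copy()
    for _ in range(30): u=d/(1+c['k1']*(u@u))
    v=np.array([u[0],-u[1],-1.]); T=np.array(c['T']); return T[:3,3],T[:3,:3]@v
def at_z(c,px,z):
    o,d=ray(c,px); return o+d*(z-o[2])/d[2]
def proj(c,P):
    T=np.array(c['T']); p=T[:3,:3].T@(np.array(P)-T[:3,3]); u=np.array([p[0],-p[1]])/(-p[2]); u=u*(1+c['k1']*(u@u)); return u*K(c)+[c['cx'],c['cy']]
def tri(c1,p1,c2,p2):
    o1,d1=ray(c1,p1);o2,d2=ray(c2,p2);d1=d1/np.linalg.norm(d1);d2=d2/np.linalg.norm(d2)
    s=np.linalg.lstsq(np.stack([d1,-d2],1),o2-o1,rcond=None)[0]
    a=o1+d1*s[0];b=o2+d2*s[1]; return (a+b)/2,np.linalg.norm(a-b)
E
python3 - <<'E'
from h import *
np.set_printoptions(precision=4,suppress=True)
cs={n:snap(n,n+'0.png') for n in ('side','top')}
for n,c in cs.items():
    print(n,c['fov_y'],c['cx'],c['cy'],c['k1'],np.array(c['T'])[:3])
Z=dict(knob_grip=.08,post=.078,nose=.036,plunger_nose=.036,stop_face=.036,reader=0,carriage=.01,bolt_tip=.034)
for k,z in Z.items():
    for n,c in cs.items():
        for r in robot.tip_of(n,k)[:3]: print(k,n,np.array(r['pixel']),round(r['p'],2),at_z(c,r['pixel'],z))
s=robot.read_state();print(s)
E
```

```text
side 45.96769558492338 320.523076444418 197.75221328987305 -0.06247508903869383 [[ 0.9042  0.3282 -0.2732  0.0741]
 [-0.427   0.6874 -0.5875 -0.9431]
 [-0.0051  0.6479  0.7617  1.3243]]
top 47.122119660642156 325.73163159162846 200.37589840305137 -0.0016965037281777401 [[-0.0149  0.9912 -0.1316  0.3371]
 [-0.9999 -0.0153 -0.0022  0.0024]
 [-0.0042  0.1316  0.9913  1.4696]]
knob_grip side [343.2 209.1] 0.67 [ 0.5682 -0.0622  0.08  ]
knob_grip top [345.9 182.3] 0.64 [ 0.5767 -0.0573  0.08  ]
post side [336.  225.1] 0.72 [ 0.5165 -0.1112  0.078 ]
post side [328.9 293.4] 0.63 [ 0.3844 -0.3292  0.078 ]
post side [381.6 240.8] 0.55 [ 0.6208 -0.2312  0.078 ]
post top [368.6 204.9] 0.85 [ 0.5059 -0.1253  0.078 ]
post top [399.9 162.3] 0.75 [ 0.6372 -0.2257  0.078 ]
post top [438.4 240.4] 0.63 [ 0.3946 -0.3333  0.078 ]
nose side [298.1 299.2] 0.96 [ 0.3016 -0.2862  0.036 ]
nose side [320.1 210.5] 0.92 [ 0.5097 -0.0018  0.036 ]
nose side [400.5 229.1] 0.66 [ 0.7216 -0.1929  0.036 ]
nose top [383.2 137.7] 0.95 [ 0.7276 -0.1819  0.036 ]
nose top [331.4 209.4] 0.87 [ 0.4986 -0.0118  0.036 ]
nose 
[... 563 characters left out ...]
 0.01  ]
carriage top [389.6 158.1] 0.82 [ 0.6662 -0.2039  0.01  ]
carriage top [427.8 250.8] 0.76 [ 0.3651 -0.3146  0.01  ]
carriage top [347.9 207.8] 0.62 [ 0.5059 -0.065   0.01  ]
bolt_tip top [347.5 199.3] 0.44 [ 0.5301 -0.0632  0.034 ]
{'time': 0.9, 'joint_pos': array([ 1.248 ,  0.4231,  1.6299,  0.    ,  1.0886, -0.019 ]), 'qd': array([ 0.0023, -0.0006, -0.0004,  0.0006,  0.0002, -0.0013]), 'effort': array([ -0.0018, -55.7324, -28.2147,  -0.0001,   0.0007,   0.    ]), 'position': array([0.1869, 0.5964, 0.2313]), 'orientation': array([ 0.107,  0.699, -0.107,  0.699]), 'ft_force': array([ 0.4038, -0.2976,  0.8224]), 'moment': array([0.0251, 0.0076, 0.0156]), 'opening': 0.997250113512461}
```

Run:
```python
import cv2
a=cv2.imread('pics/top0.png');b=cv2.imread('pics/side0.png')
cv2.imwrite('pics/top0z.png',cv2.resize(a[110:290,250:490],None,fx=3.3,fy=3.3,interpolation=cv2.INTER_CUBIC))
cv2.imwrite('pics/side0z.png',cv2.resize(b[150:330,240:480],None,fx=3.3,fy=3.3,interpolation=cv2.INTER_CUBIC))
```

```text
(no output)
```

View pics/top0.png

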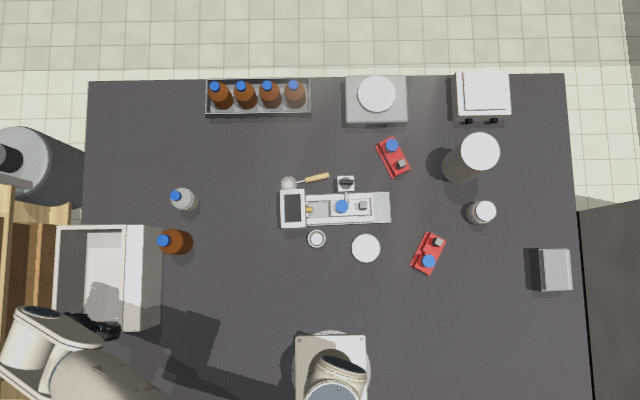

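View pics/top0z.png

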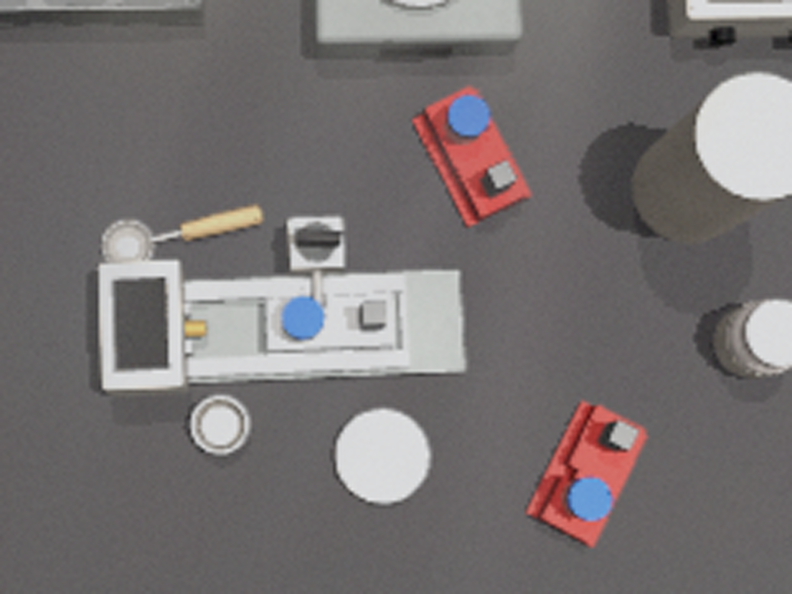

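View pics/side0z.png

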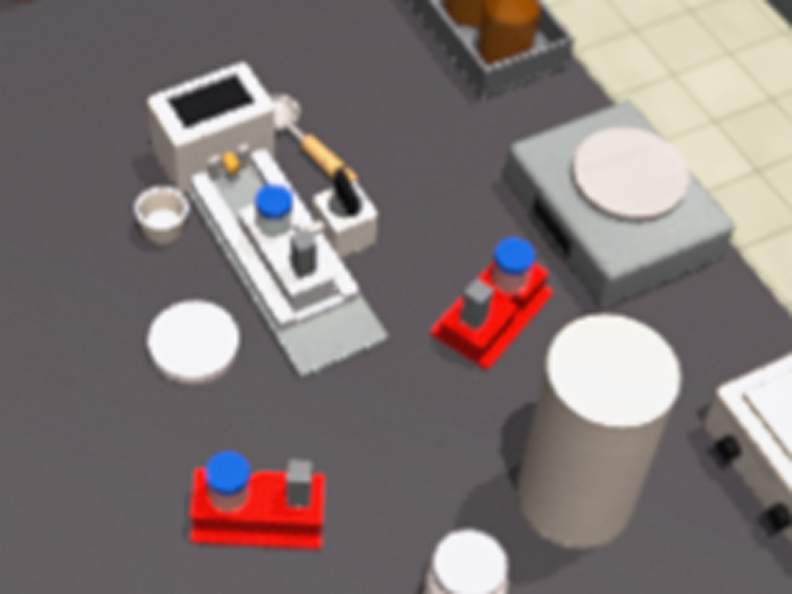

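The top view shows the silver reader with its push direction to the image left (about world +y). The black knob is at about (346,182), the post at (363,205), the jar at (342,206), and the two red look-alikes at (393,158) and (429,254). Next I'll fit the reader's pose.

```bash
cat > fit.py <<'E'
from h import *
from scipy.optimize import least_squares
np.set_printoptions(precision=4,suppress=True)
cs={n:robot.camera(n) for n in ('side','top')}
z=lambda x,y,o:(x/3.3+o[0],y/3.3+o[1])
T=lambda x,y:z(x,y,(250,110)); S=lambda x,y:z(x,y,(240,150))
obs=[]
# head top corners (reader frame): top view clicks
for P,p in [((215,-60,90),T(98,263)),((138,-60,90),T(182,260)),((138,60,90),T(186,386)),((215,60,90),T(103,391))]: obs.append(('top',P,p,1))
for P,p in [((215,60,90),S(148,100)),((138,60,90),S(176,144)),((138,-60,90),S(275,103)),((215,-60,90),S(245,64))]: obs.append(('side',P,p,1))
D=dict(knob_grip=(10,-75,80),post=(-38,0,78),nose=(60,0,36),reader=(0,0,0),carriage=(0,0,10))
for k,P in D.items():
    for n,c in cs.items():
        for r in robot.tip_of(n,k):
            q=at_z(c,r['pixel'],P[2]/1000)
            if abs(q[0]-.51)<.09 and abs(q[1]+.06)<.12 and not(q[1]<-.17): obs.append((n,P,tuple(r['pixel']),1.5)); print(k,n,q[:2]); break
for n,c in cs.items():  # jar / post tops
    pass
def R(a): return np.array([[np.cos(a),-np.sin(a)],[np.sin(a),np.cos(a)]])
def w(v,P): P=np.array(P)/1000; q=R(v[2])@P[:2]+v[:2]; return np.array([q[0],q[1],P[2]])
def f(v): return np.concatenate([(proj(cs[n],w(v,P))-p)/s for n,P,p,s in obs])
r=least_squares(f,[.505,-.065,1.6],loss='soft_l1')
print(r.x,np.degrees(r.x[2]))
for o,e in zip(obs,f(r.x).reshape(-1,2)): print(o[0],o[1],e)
for k,P in dict(D,jar=(27,0,88),stop=(132,0,36)).items(): print(k,w(r.x,P))
np.save('pose.npy',r.x)
E
python3 fit.py
```

```text
knob_grip side [ 0.5677 -0.0542]
knob_grip top [ 0.5801 -0.0607]
post side [ 0.5186 -0.0988]
post top [ 0.5086 -0.1104]
nose side [ 0.5126 -0.0037]
nose top [ 0.5086 -0.0019]
reader side [ 0.5029 -0.0645]
reader top [ 0.508  -0.0626]
carriage side [ 0.5003 -0.0667]
carriage top [ 0.506  -0.0749]
[ 0.506  -0.0707  1.6168] 92.63371119600458
top (215, -60, 90) [-0.5615 -0.2539]
top (138, -60, 90) [-0.7763 -0.8814]
top (138, 60, 90) [0.1922 0.2171]
top (215, 60, 90) [-0.1841  0.2641]
side (215, 60, 90) [-0.6772 -0.7055]
side (138, 60, 90) [0.2552 0.4021]
side (138, -60, 90) [0.8083 0.7122]
side (215, -60, 90) [-0.1187 -1.2952]
side (10, -75, 80) [ 2.5108 -0.4233]
top (10, -75, 80) [-0.7649 -0.0805]
side (-38, 0, 78) [-1.067   2.1674]
top (-38, 0, 78) [-0.377   0.1885]
side (60, 0, 36) [-1.0401  1.5439]
top (60, 0, 36) [1.888  1.0806]
side (0, 0, 0) [1.0432 0.6472]
top (0, 0, 0) [1.6814 0.3826]
side (0, 0, 10) [1.3224 0.171 ]
top (0, 0, 10) [-0.887   0.0101]
knob_grip [ 0.5805 -0.0572  0.08  ]
post [ 0.5078 -0.1086  0.078 ]
nose [ 0.5033 -0.0107  0.036 ]
reader [ 0.506  -0.0707  0.    ]
carriage [ 0.506  -0.0707  0.01  ]
jar [ 0.5048 -0.0437  0.088 ]
stop [0.5    0.0612 0.036 ]
```

Run:
```python
from h import *
from scipy.spatial.transform import Rotation as Ro
s=robot.read_state(); print(Ro.from_quat(s['orientation']).as_matrix().round(3))
c=robot.camera('top'); i=c['image']; i=i[165:225,315:395]; cv2.imwrite('pics/k.png',cv2.resize(i[:,:,::-1],None,fx=10,fy=10,interpolation=cv2.INTER_CUBIC))
```

```text
[[-0.     0.299  0.954]
 [-0.     0.954 -0.299]
 [-1.    -0.    -0.   ]]
```

View pics/k.png

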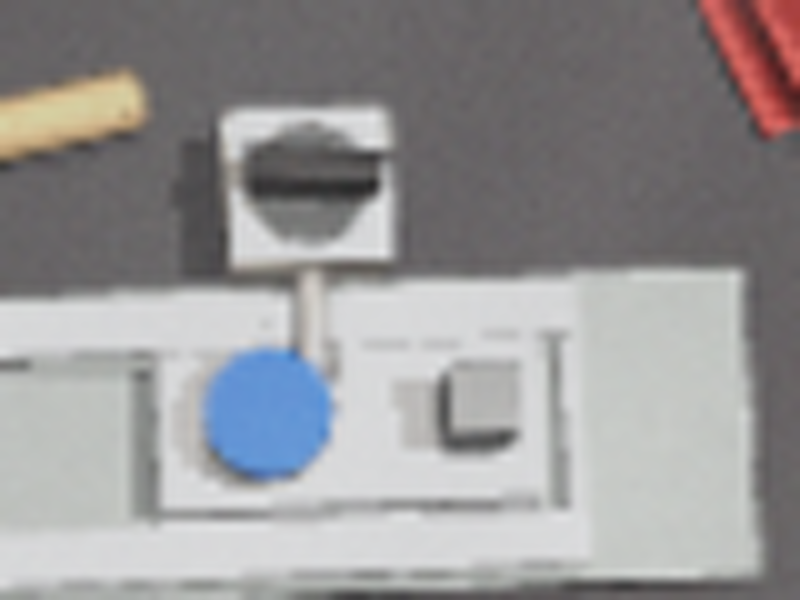

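Run:
```python
from h import *
np.set_printoptions(precision=4,suppress=True)
v=np.load('pose.npy'); c=robot.camera('top'); s=robot.camera('side')
def w(P):
    P=np.array(P)/1000; a=v[2]; return np.array([np.cos(a)*P[0]-np.sin(a)*P[1]+v[0],np.sin(a)*P[0]+np.cos(a)*P[1]+v[1],P[2]])
k=lambda p:((p-[315,165])*10)
for n,P in dict(post=(-38,0,96),jar=(27,0,88),knobtop=(10,-75,92),h1=(36,-100,54),h2=(-16,-100,54),h3=(-16,-50,54),h4=(36,-50,54)).items(): print(n,k(proj(c,w(P))), proj(s,w(P)))
i=s['image']; cv2.imwrite('pics/k2.png',cv2.resize(i[180:245,300:380][:,:,::-1],None,fx=9,fy=9,interpolation=cv2.INTER_CUBIC))
# annotate with predicted bar for angles
im=cv2.resize(c['image'][165:225,315:395][:,:,::-1],None,fx=10,fy=10,interpolation=cv2.INTER_CUBIC)
for a,col in [(0,(0,0,255)),(.1,(0,255,0))]:
  for sy in (-5.5,5.5):
    q=[]
    for sx in (-22,22):
        x=np.cos(a)*sx+np.sin(a)*sy; y=-np.sin(a)*sx+np.cos(a)*sy
        q.append(tuple(int(t) for t in k(proj(c,w((10+x,-75+y,92))))))
    cv2.line(im,q[0],q[1],col,1)
cv2.imwrite('pics/k3.png',im)
```

```text
post [485.9179 386.4955] [333.3856 222.1381]
jar [270.1179 402.8256] [324.0123 210.0512]
knobtop [310.0733 153.9688] [345.8928 204.6226]
h1 [217.226  101.7644] [347.9936 203.8862]
h2 [382.6762  91.7093] [355.5815 214.1651]
h3 [393.6872 248.9441] [342.9286 219.6034]
h4 [227.4777 259.0684] [335.4985 209.1301]
```

View pics/k3.png

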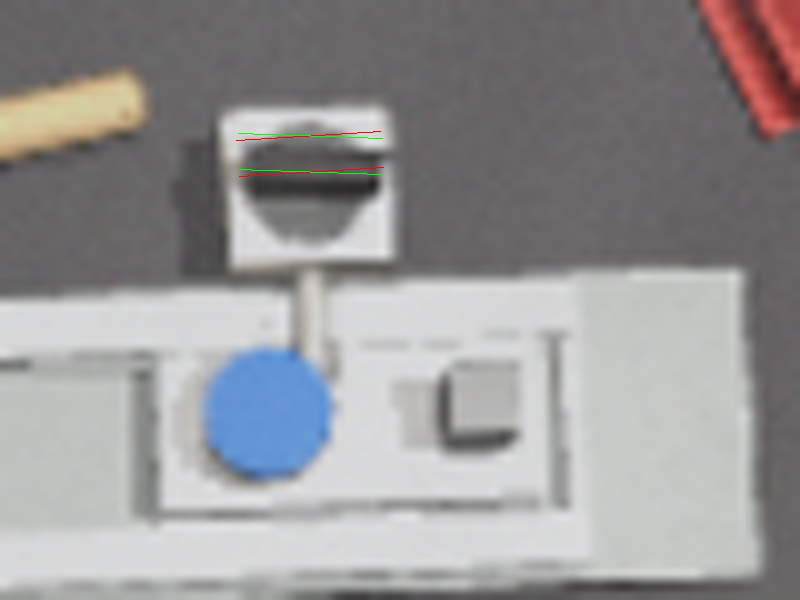

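View pics/k2.png

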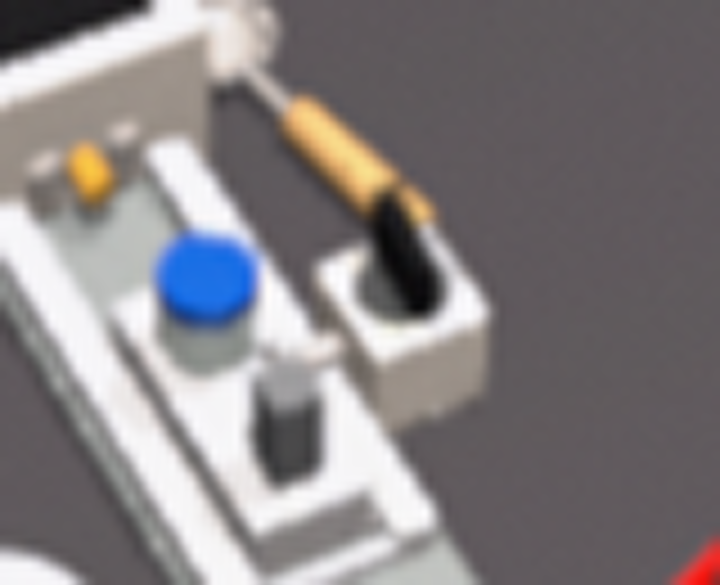

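```bash
python3 - <<'E'
s=open('fit.py').read()
s=s.replace("for n,c in cs.items():  # jar / post tops\n    pass","""t=lambda x,y:(x/10+315,y/10+165)
u=lambda x,y:(x/9+300,y/9+180)
for P,p in [((-38,0,96),t(482,395)),((27,0,88),t(268,413)),((36,-100,54),t(220,107)),((-16,-100,54),t(391,105)),((-16,-50,54),t(396,257)),((36,-50,54),t(232,266))]: obs.append(('top',P,p,.6))
for P,p in [((-38,0,96),u(290,378)),((27,0,88),u(207,280)),((36,-50,54),u(315,270)),((-16,-100,54),u(490,315)),((-16,-50,54),u(375,360))]: obs.append(('side',P,p,.6))""")
s=s.replace("D=dict","_=0\nD=dict")
open('fit.py','w').write(s)
E
python3 fit.py | tail -38
```

```text
carriage top [ 0.5013 -0.0668]
[ 0.5029 -0.0705  1.6011] 91.73473757291283
top (215, -60, 90) [-0.3511 -0.3414]
top (138, -60, 90) [-0.5479 -0.5777]
top (138, 60, 90) [-0.201   0.5612]
top (215, 60, 90) [-0.5959  0.2079]
side (215, 60, 90) [-0.7611 -0.9539]
side (138, 60, 90) [-0.151   0.2627]
side (138, -60, 90) [0.6505 0.9274]
side (215, -60, 90) [ 0.0203 -1.2026]
side (10, -75, 80) [ 8.9542 10.7724]
top (10, -75, 80) [-0.5349  0.9461]
side (-38, 0, 78) [-0.6243  3.9393]
top (-38, 0, 78) [-1.9216 -0.9339]
side (60, 0, 36) [-1.6382  2.5247]
top (60, 0, 36) [0.252  0.0791]
side (0, 0, 0) [-0.381  -0.2335]
top (0, 0, 0) [1.1269 0.6963]
side (0, 0, 10) [-0.1044  2.2239]
top (0, 0, 10) [ 0.7585 -0.3386]
top (-38, 0, 96) [0.6246 0.6355]
top (27, 0, 88) [ 0.2797 -0.2088]
top (36, -100, 54) [0.2931 0.4354]
top (-16, -100, 54) [-0.5991 -0.4816]
top (-16, -50, 54) [-0.0112  0.4292]
top (36, -50, 54) [-0.4127  0.1872]
side (-38, 0, 96) [0.1969 0.8286]
side (27, 0, 88) [ 0.4305 -1.3792]
side (36, -50, 54) [-0.1423 -0.8387]
side (-16, -100, 54) [ 0.784 -0.36 ]
side (-16, -50, 54) [0.7709 0.1202]
knob_grip [ 0.5776 -0.0582  0.08  ]
post [ 0.504  -0.1085  0.078 ]
nose [ 0.5011 -0.0105  0.036 ]
reader [ 0.5029 -0.0705  0.    ]
carriage [ 0.5029 -0.0705  0.01  ]
jar [ 0.5021 -0.0435  0.088 ]
stop [0.4989 0.0615 0.036 ]
```

```bash
python3 -m pendant '[[6.1,0,0,0,0,0,0.45],[6.1,0,0,0,0,0,0.45],[6.1,0,0,0,0,0,0.45],[6.1,0,0,0,0,0,0.45],[6.1,0,0,0,0,0,0.45],[6.1,0,0,0,0,0,0.45],[6.1,0,0,0,0,0,0.45],[6.1,0,0,0,0,0,0.45],[6.1,0,0,0,0,0,0.45],[6.1,0,0,0,0,0,0.45],[6.1,0,0,0,0,0,0.45],[6.1,0,0,0,0,0,0.45]]'
cat > go.py <<'E'
import sys
from h import *
from scipy.spatial.transform import Rotation as Ro
def go(P,yaw):
    s=robot.read_state(); M=Ro.from_quat(s['orientation']).as_matrix()
    d=M.T@(np.array(P)-s['position'])*100
    cur=np.degrees(np.arctan2(M[1,1],M[0,1])); X=np.array([0,0,-1.]); Y=np.array([np.cos(np.radians(yaw)),np.sin(np.radians(yaw)),0])
    G=np.stack([X,Y,np.cross(X,Y)],1); rv=np.degrees(Ro.from_matrix(M.T@G).as_rotvec())
    print('t',s['time'],'pos',s['position'].round(4),'yaw',cur.round(2),'q',s['joint_pos'].round(2),'F',s['ft_force'].round(1),'M',s['moment'].round(2),'op',round(s['opening'],3))
    print('shift cm (tool)',d.round(2),'turn deg',rv.round(2))
if __name__=='__main__': a=[float(t) for t in sys.argv[1:]]; go(a[:3],a[3])
E
python3 go.py .5776 -.0582 .23 -1
```

```text
time: 3.25
position: [0.1869, 0.5964, 0.2313]
orientation: [-0.517, -0.482, 0.517, -0.482]
ft_force: [-0.3, 0.4, -0.0]
opening: 0.454
t 3.25 pos [0.1869 0.5964 0.2313] yaw -4.01 q [1.25 0.42 1.63 0.   1.09 1.32] F [-0.3  0.4 -0. ] M [ 0.02 -0.03 -0.03] op 0.454
shift cm (tool) [ 0.13 43.54 62.57] turn deg [-3.01  0.    0.  ]
```

```bash
python3 -m pendant '[[-1,0,0,0,2.2,3.2,0.45],[-1,0,0,0,2.2,3.2,0.45],[-1,0,0,0,2.2,3.2,0.45],[0,0,0,0,2.2,3.2,0.45],[0,0,0,0,2.2,3.2,0.45],[0,0,0,0,2.2,3.2,0.45],[0,0,0,0,2.2,3.2,0.45],[0,0,0,0,2.2,3.2,0.45],[0,0,0,0,2.2,3.2,0.45],[0,0,0,0,2.2,3.2,0.45]]'
python3 go.py .5776 -.0582 .23 -1
```

```text
time: 4.08
position: [0.4008, 0.2636, 0.2312]
orientation: [0.505, 0.498, -0.5, 0.496]
ft_force: [0.9, 0.4, -0.4]
opening: 0.451
t 4.0833 pos [0.4008 0.2636 0.2312] yaw -0.66 q [0.55 0.21 1.95 0.01 0.98 0.56] F [ 0.9  0.4 -0.4] M [0.03 0.04 0.01] op 0.451
shift cm (tool) [-0.06 18.05 31.97] turn deg [ 0.34 -0.41 -0.18]
```

```bash
python3 -m pendant '[[0,0,0,0,1.8,3.2,0.45],[0,0,0,0,1.8,3.2,0.45],[0,0,0,0,1.8,3.2,0.45],[0,0,0,0,1.8,3.2,0.45],[0,0,0,0,1.8,3.2,0.45],[0,0,0,0,1.8,3.2,0.45],[0,0,0,0,1.8,3.2,0.45],[0,0,0,0,1.8,3.2,0.45],[0,0,0,0,1.8,3.2,0.45],[0,0,0,0,1.6,2.2,0.45],[0,0,0,0,0,0,0.45]]'
python3 go.py .5776 -.0582 .13 -1
```

```text
time: 5.0
position: [0.5858, -0.0725, 0.2328]
orientation: [0.509, 0.494, -0.499, 0.497]
ft_force: [-0.2, 0.9, 0.1]
opening: 0.451
t 5.0 pos [ 0.5858 -0.0725  0.2328] yaw -1.02 q [-0.15  0.37  1.72  0.01  1.05 -0.13] F [-0.2  0.9  0.1] M [-0.    0.01  0.04] op 0.451
shift cm (tool) [10.28 -0.97 -1.34] turn deg [-0.01 -0.41 -0.73]
```

```bash
python3 -m pendant '[[0,-0.4,-0.7,3,-0.5,-0.6,0.45],[0,0,0,3,-0.3,-0.5,0.45],[0,0,0,2.5,0,0,0.45],[0,0,0,1.2,0,0,0.45],[0,0,0,0,0,0,0.45]]'
python3 go.py .5776 -.0582 .064 -1
python3 - <<'E'
from h import *
c=snap('top','t1.png');s=snap('side','s1.png')
def z(i,y,x,f): return cv2.resize(i[y[0]:y[1],x[0]:x[1]][:,:,::-1],None,fx=f,fy=f,interpolation=cv2.INTER_CUBIC)
cv2.imwrite('pics/t1z.png',z(c['image'],(150,240),(290,410),6)); cv2.imwrite('pics/s1z.png',z(s['image'],(160,250),(290,410),6))
E
```

```text
time: 5.42
position: [0.5809, -0.0631, 0.1344]
orientation: [0.507, 0.492, -0.504, 0.496]
ft_force: [0.1, 0.7, -0.2]
opening: 0.45
t 5.4167 pos [ 0.5809 -0.0631  0.1344] yaw -1.33 q [-0.13  0.49  1.79  0.    0.86 -0.11] F [ 0.1  0.7 -0.2] M [-0.01  0.06 -0.05] op 0.45
shift cm (tool) [ 7.04 -0.39 -0.48] turn deg [-0.33  0.04 -0.38]
```

View pics/s1z.png

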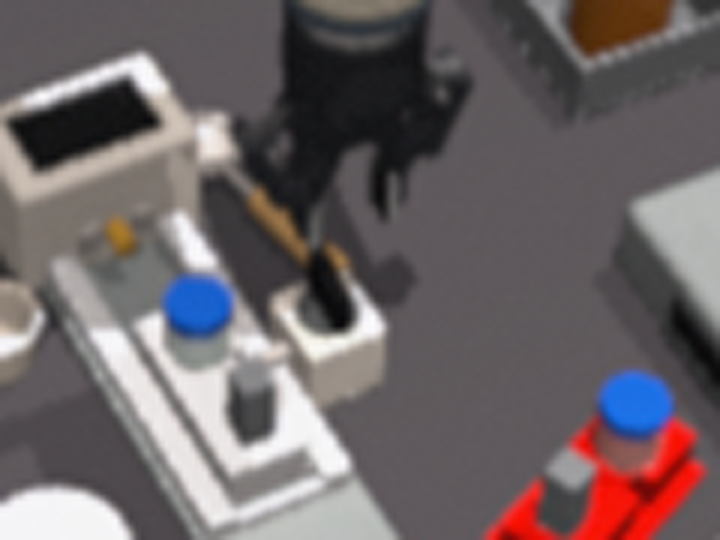

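View pics/t1z.png

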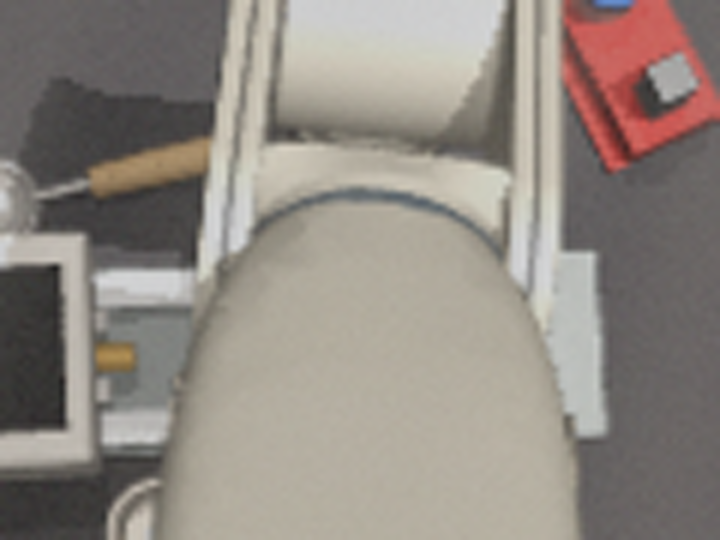

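```bash
python3 - <<'E'
from h import *
s=robot.camera('side'); p=robot.read_state()['position']
print((proj(s,p)-[290,160])*6, (proj(s,p+[.025,0,.008])-[290,160])*6,(proj(s,p+[-.025,0,.008])-[290,160])*6)
E
python3 -m pendant '[[0,0,0,1.5,-0.3,-0.4,0.45],[0,0,0,1.5,-0.2,-0.3,0.45],[0,0,0,1.0,0,0,0.45],[0,0,0,0,0,0,0.45]]'
python3 go.py .5776 -.0582 .064 -1
```

```text
[347.8224404  221.23737922] [388.62422567 196.97266248] [307.79444762 226.72054112]
time: 5.9
position: [0.584, -0.0564, 0.1034]
orientation: [0.511, 0.487, -0.5, 0.501]
ft_force: [-1.2, -0.1, 1.0]
opening: 0.45
t 5.9 pos [ 0.584  -0.0564  0.1034] yaw -1.3 q [-0.12  0.53  1.81 -0.    0.77 -0.09] F [-1.2 -0.1  1. ] M [ 0. -0. -0.] op 0.45
shift cm (tool) [ 3.92 -0.73  0.18] turn deg [-0.3   0.15 -1.41]
```

```bash
python3 -m pendant '[[0,0,-1.4,0.3,-0.6,0.1,0.45],[0,0,0,0,0,0,0.45]]'
python3 go.py .5776 -.0582 .064 -1
python3 -m pendant '[[0,0,0,0,0,0,0.45]]'
python3 go.py .5776 -.0582 .064 -1
```

```text
time: 6.07
position: [0.5787, -0.0574, 0.1018]
orientation: [-0.505, -0.494, 0.506, -0.495]
ft_force: [0.6, -0.6, 0.8]
opening: 0.449
t 6.0667 pos [ 0.5787 -0.0574  0.1018] yaw -1.29 q [-0.12  0.54  1.81 -0.    0.8  -0.09] F [ 0.6 -0.6  0.8] M [-0.03 -0.05  0.03] op 0.449
shift cm (tool) [ 3.78 -0.11  0.07] turn deg [-0.29  0.16 -0.02]
time: 6.15
position: [0.5793, -0.0577, 0.1027]
orientation: [-0.505, -0.493, 0.506, -0.495]
ft_force: [0.2, 0.4, 1.1]
opening: 0.449
t 6.15 pos [ 0.5793 -0.0577  0.1027] yaw -1.3 q [-0.12  0.54  1.81 -0.    0.8  -0.09] F [0.2 0.4 1.1] M [ 0.03  0.03 -0.03] op 0.449
shift cm (tool) [ 3.87 -0.18  0.05] turn deg [-0.3   0.17 -0.08]
```

```bash
python3 -m pendant '[[0,0,-0.3,1,-0.2,0,0.45],[0,0,-0.3,1,-0.1,0,0.45],[0,0,0,0,0,0,0.45]]'
python3 go.py .5776 -.0582 .064 -1
```

```text
time: 6.4
position: [0.5776, -0.0582, 0.083]
orientation: [-0.503, -0.495, 0.508, -0.494]
ft_force: [-0.6, 0.3, -0.4]
opening: 0.449
t 6.4 pos [ 0.5776 -0.0582  0.083 ] yaw -1.32 q [-0.12  0.57  1.81 -0.01  0.77 -0.09] F [-0.6  0.3 -0.4] M [-0.02 -0.02  0.05] op 0.449
shift cm (tool) [ 1.9   0.01 -0.  ] turn deg [-0.32  0.19  0.35]
```

Run:
```python
from h import *
s=snap('side','s2.png')
i=s['image']
cv2.imwrite('pics/s2z.png',cv2.resize(i[170:240,310:390][:,:,::-1],None,fx=8,fy=8,interpolation=cv2.INTER_CUBIC))
```

```text
(no output)
```

View pics/s2z.png

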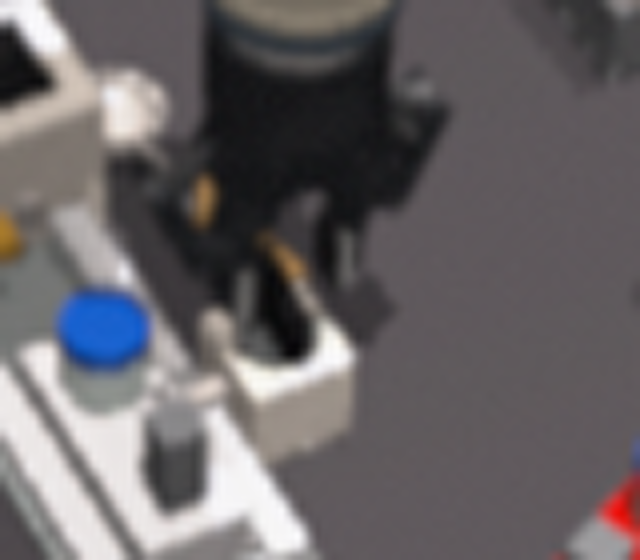

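The side view shows the black bar at (285,310) in the zoom, between the left finger at about (235,285) and the right finger at (335,245). I'll go down and grip.

```bash
python3 -m pendant '[[0,0,0,0.9,-0.1,0,0.45],[0,0,0,0.7,-0.05,0,0.45],[0,0,0,0,0,0,0.45]]'
python3 go.py .5776 -.0582 .064 -1
```

```text
time: 6.7
position: [0.5762, -0.0583, 0.0658]
orientation: [-0.503, -0.495, 0.508, -0.494]
ft_force: [-0.8, 0.4, -1.4]
opening: 0.453
t 6.7 pos [ 0.5762 -0.0583  0.0658] yaw -1.32 q [-0.12  0.59  1.82 -0.01  0.74 -0.09] F [-0.8  0.4 -1.4] M [-0.01  0.02 -0.02] op 0.453
shift cm (tool) [ 0.18  0.14 -0.01] turn deg [-0.32  0.19  0.32]
```

```bash
python3 -m pendant '[[0,0,0,0,0.1,0,0],[0,0,0,0,0,0,0],[0,0,0,0,0,0,0],[0,0,0,0,0,0,0],[0,0,0,0,0,0,0],[0,0,0,0,0,0,0]]' 25
python3 go.py .5776 -.0582 .064 -1
```

```text
time: 7.2
position: [0.5768, -0.0582, 0.0649]
orientation: [-0.503, -0.495, 0.508, -0.493]
ft_force: [0.7, -0.5, -2.7]
opening: 0.12
t 7.2 pos [ 0.5768 -0.0582  0.0649] yaw -1.34 q [-0.12  0.6   1.82 -0.01  0.74 -0.09] F [ 0.7 -0.5 -2.7] M [-0.06 -0.2  -0.03] op 0.12
shift cm (tool) [0.09 0.08 0.  ] turn deg [-0.34  0.18  0.39]
```

```bash
python3 -m pendant '[[6,0,0,0,0,0,0],[6,0,0,0,0,0,0],[6,0,0,0,0,0,0],[6,0,0,0,0,0,0],[6,0,0,0,0,0,0]]'
python3 go.py .5776 -.0582 .065 -80
```

```text
time: 7.62
position: [0.576, -0.0579, 0.0649]
orientation: [-0.617, -0.341, 0.623, -0.34]
ft_force: [-0.4, 0.6, -1.8]
opening: 0.123
t 7.6167 pos [ 0.576  -0.0579  0.0649] yaw -32.43 q [-0.12  0.59  1.82 -0.01  0.74  0.45] F [-0.4  0.6 -1.8] M [ 0.12 -0.13  0.09] op 0.123
shift cm (tool) [-0.02  0.15 -0.06] turn deg [47.57  0.49  0.13]
```

```bash
python3 -m pendant '[[6,0,0,0,0,0,0],[6,0,0,0,0.1,0,0],[6,0,0,0,0,0,0],[6,0,0,0,0,0,0],[6,0,0,0,0,0,0],[6,0,0,0,0,0,0],[3,0,0,0,0,0,0],[0,0,0,0,0,0,0]]'
python3 go.py .5776 -.0582 .065 -80
```

```text
time: 8.28
position: [0.5752, -0.0569, 0.0649]
orientation: [-0.696, -0.1, 0.704, -0.1]
ft_force: [-0.2, -1.4, -3.0]
opening: 0.12
t 8.2833 pos [ 0.5752 -0.0569  0.0649] yaw -73.68 q [-0.12  0.59  1.82 -0.    0.74  1.17] F [-0.2 -1.4 -3. ] M [-0.1  -0.27 -0.02] op 0.12
shift cm (tool) [-0.01  0.19 -0.19] turn deg [6.32 0.6  0.07]
```

```bash
for k in 1; do python3 -m pendant '[[3,0,0,0,0,0,0],[2,0,0,0,0,0,0]]'; python3 go.py .5776 -.0582 .065 -80;  python3 -m pendant '[[3,0,0,0,0,0,0],[2,0,0,0,0,0,0]]'; python3 go.py .5776 -.0582 .065 -80; done
```

```text
time: 8.45
position: [0.5752, -0.0568, 0.0649]
orientation: [-0.7, -0.07, 0.707, -0.07]
ft_force: [0.1, -0.1, -2.4]
opening: 0.121
t 8.45 pos [ 0.5752 -0.0568  0.0649] yaw -78.6 q [-0.12  0.59  1.82 -0.    0.74  1.26] F [ 0.1 -0.1 -2.4] M [ 0.16 -0.18  0.12] op 0.121
shift cm (tool) [-0.01  0.18 -0.2 ] turn deg [1.4  0.58 0.05]
time: 8.62
position: [0.5752, -0.0568, 0.065]
orientation: [-0.702, -0.041, 0.71, -0.042]
ft_force: [0.8, 2.2, -2.3]
opening: 0.119
t 8.6167 pos [ 0.5752 -0.0568  0.065 ] yaw -83.34 q [-0.12  0.59  1.82 -0.    0.74  1.34] F [ 0.8  2.2 -2.3] M [ 0.33 -0.21  1.4 ] op 0.119
shift cm (tool) [-0.    0.17 -0.22] turn deg [-3.34  0.6  -0.03]
```

The moment about z jumped to 1.4 N m at yaw -83°, which is the end stop. I'll release and lift.

```bash
python3 -m pendant '[[0,0,0,0,0,0,0],[0,0,0,0,0,0,0.35],[0,0,0,0,0,0,0.35],[0,0,0,0,0,0,0.35],[0,0,0,0,0,0,0.35],[0,0,0,-1.5,0,0,0.35],[0,0,0,-2,0,0,0.35],[0,0,0,-2.5,0,0,0.35],[0,0,0,-1,0,0,0.5]]'
python3 go.py .504 -.1085 .14 -88.3
python3 - <<'E'
from h import *
s=snap('side','s3.png')
i=s['image']
cv2.imwrite('pics/s3z.png',cv2.resize(i[160:250,290:400][:,:,::-1],None,fx=6,fy=6,interpolation=cv2.INTER_CUBIC))
E
```

```text
time: 9.37
position: [0.5743, -0.0566, 0.1352]
orientation: [-0.7, -0.044, 0.711, -0.044]
ft_force: [0.6, 0.4, 0.8]
opening: 0.477
t 9.3667 pos [ 0.5743 -0.0566  0.1352] yaw -82.9 q [-0.12  0.49  1.79 -0.    0.88  1.33] F [0.6 0.4 0.8] M [ 0.03 -0.04 -0.01] op 0.477
shift cm (tool) [-0.37  4.29  7.62] turn deg [5.4  0.89 0.02]
```

View pics/s3z.png

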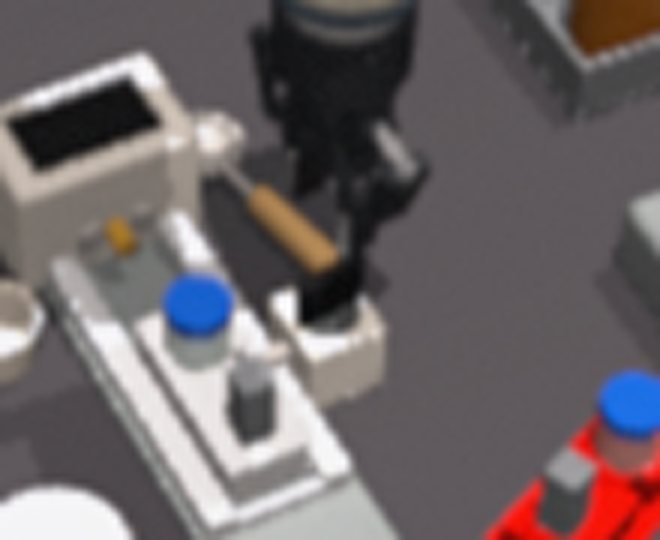

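The side view shows the bar turned across the track, at about (330,290) in the zoom, with the post at (252,395). Next I'll move over the post.

```bash
python3 -m pendant '[[1.8,0.9,0,-0.3,1.0,2.3,0.47],[1.8,0,0,-0.2,1.2,2.2,0.47],[1.4,0,0,0,1.2,2.0,0.47],[0,0,0,0,1.0,0.8,0.47],[0,0,0,0,0,0,0.47]]'
python3 go.py .502 -.1075 .1 -88.3
```

```text
time: 9.83
position: [0.5047, -0.1078, 0.1403]
orientation: [0.709, 0.013, -0.705, 0.012]
ft_force: [0.6, -0.4, -0.9]
opening: 0.47
t 9.8333 pos [ 0.5047 -0.1078  0.1403] yaw -87.94 q [-0.23  0.39  1.94  0.    0.8   1.3 ] F [ 0.6 -0.4 -0.9] M [-0.    0.03  0.  ] op 0.47
shift cm (tool) [ 4.03 -0.03  0.29] turn deg [ 0.36 -0.39  0.03]
```

```bash
python3 -m pendant '[[0.3,-0.3,0,1.2,0,0.2,0.47],[0,0,0,1.0,0,0.1,0.47],[0,0,0,0.8,0,0,0.47],[0,0,0,0,0,0,0.47]]'
python3 go.py .502 -.1075 .062 -88.3
python3 - <<'E'
from h import *
s=snap('side','s4.png')
i=s['image']
cv2.imwrite('pics/s4z.png',cv2.resize(i[170:250,295:385][:,:,::-1],None,fx=7,fy=7,interpolation=cv2.INTER_CUBIC))
E
```

```text
time: 10.17
position: [0.5036, -0.1078, 0.1063]
orientation: [0.708, 0.011, -0.706, 0.01]
ft_force: [-0.2, 0.1, 0.2]
opening: 0.466
t 10.1667 pos [ 0.5036 -0.1078  0.1063] yaw -88.25 q [-0.23  0.45  1.95  0.    0.73  1.3 ] F [-0.2  0.1  0.2] M [-0.03  0.02 -0.01] op 0.466
shift cm (tool) [ 4.43 -0.03  0.17] turn deg [ 0.05 -0.14  0.05]
```

View pics/s4z.png

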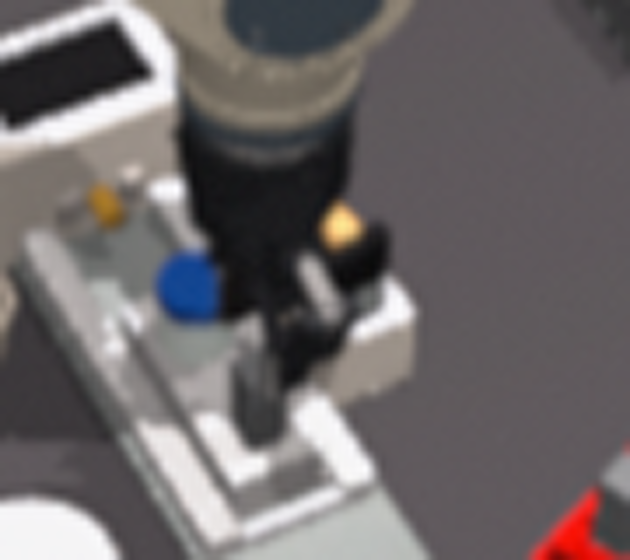

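Run:
```python
from h import *
s=robot.camera('side'); p=robot.read_state()['position']
k=lambda P:((proj(s,P)-[295,170])*7).round()
print('tcp',k(p),'near tip',k(p+[0,-.027,.006]),'far tip',k(p+[0,.027,.006]),'post top',k([.502,-.1075,.096]),'post below tcp',k([p[0],p[1],.096]))
```

```text
tcp [261. 352.] near tip [287. 386.] far tip [236. 303.] post top [257. 367.] post below tcp [261. 367.]
```

The finger tips project where the picture shows them, with the near tip at about (288,385) and the post top at (258,360). I'll descend and close.

```bash
python3 -m pendant '[[0,0,0,1,0,0.1,0.47],[0,0,0,1,0,0.1,0.47],[0,0,0,0,0,0,0.47]]'
python3 go.py .502 -.1075 .062 -88.3
python3 -m pendant '[[0,0,0,1,0,0,0.47],[0,0,0,0.9,0,0,0.47],[0,0,0,0,0,0,0.47]]'
python3 go.py .502 -.1075 .062 -88.3
```

```text
time: 10.52
position: [0.5036, -0.1074, 0.086]
orientation: [0.709, 0.011, -0.705, 0.011]
ft_force: [0.4, 0.0, -0.8]
opening: 0.467
t 10.5167 pos [ 0.5036 -0.1074  0.086 ] yaw -88.15 q [-0.23  0.49  1.96  0.    0.69  1.3 ] F [ 0.4  0.  -0.8] M [-0.05  0.03 -0.01] op 0.467
shift cm (tool) [2.4  0.01 0.17] turn deg [ 0.15 -0.31  0.  ]
time: 10.77
position: [0.5037, -0.1072, 0.0648]
orientation: [0.709, 0.012, -0.705, 0.012]
ft_force: [-0.1, -0.1, -0.5]
opening: 0.47
t 10.7667 pos [ 0.5037 -0.1072  0.0648] yaw -88.13 q [-0.23  0.53  1.97  0.    0.64  1.3 ] F [-0.1 -0.1 -0.5] M [-0.06 -0.03 -0.01] op 0.47
shift cm (tool) [0.28 0.03 0.18] turn deg [ 0.17 -0.32  0.  ]
```

```bash
python3 -m pendant '[[0,0,0,0,0,0.1,0],[0,0,0,0,0,0,0],[0,0,0,0,0,0,0],[0,0,0,0,0,0,0],[0,0,0,0,0,0,0]]' 40
python3 go.py .502 -.1075 .062 -88.3
python3 - <<'E'
from h import *
s=snap('side','s5.png')
i=s['image']
cv2.imwrite('pics/s5z.png',cv2.resize(i[170:250,295:385][:,:,::-1],None,fx=7,fy=7,interpolation=cv2.INTER_CUBIC))
E
```

```text
time: 11.18
position: [0.5019, -0.107, 0.064]
orientation: [0.708, 0.012, -0.706, 0.011]
ft_force: [-0.2, -0.2, -3.9]
opening: 0.249
t 11.1833 pos [ 0.5019 -0.107   0.064 ] yaw -88.13 q [-0.23  0.53  1.97  0.    0.64  1.3 ] F [-0.2 -0.2 -3.9] M [-0.18  0.04  0.02] op 0.249
shift cm (tool) [ 0.2   0.05 -0.01] turn deg [ 0.17 -0.21  0.03]
```

View pics/s5z.png

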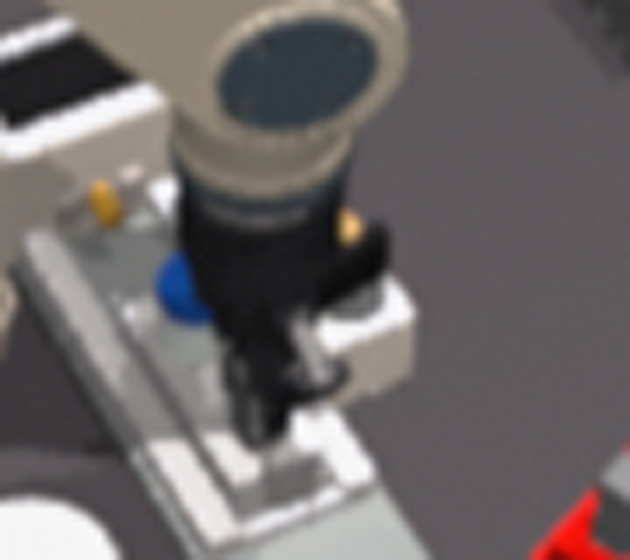

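Opening 0.249 is about 21 mm, so the post is gripped. Tool -y is the push direction, and I'll start gently.

```bash
python3 -m pendant '[[0,0,0,0,-0.3,0,0],[0,0,0,0,-0.3,0,0],[0,0,0,0,-0.3,0,0]]'
python3 go.py .502 -.1075 .064 -88.3
python3 -m pendant '[[0,0,0,0,-0.5,0,0],[0,0,0,0,-0.5,0,0],[0,0,0,0,-0.5,0,0],[0,0,0,0,-0.5,0,0]]'
python3 go.py .502 -.1075 .064 -88.3
```

```text
time: 11.48
position: [0.5014, -0.0979, 0.064]
orientation: [0.708, 0.011, -0.706, 0.011]
ft_force: [-0.2, 0.5, -3.7]
opening: 0.246
t 11.4833 pos [ 0.5014 -0.0979  0.064 ] yaw -88.18 q [-0.22  0.52  1.98  0.    0.64  1.32] F [-0.2  0.5 -3.7] M [-0.21 -0.07  0.02] op 0.246
shift cm (tool) [-0.01  0.96 -0.03] turn deg [ 0.12 -0.2   0.02]
time: 11.82
position: [0.5005, -0.0759, 0.064]
orientation: [0.708, 0.011, -0.706, 0.011]
ft_force: [0.0, -0.9, -3.8]
opening: 0.248
t 11.8167 pos [ 0.5005 -0.0759  0.064 ] yaw -88.19 q [-0.17  0.52  1.99  0.    0.63  1.36] F [ 0.  -0.9 -3.8] M [-0.21 -0.01  0.  ] op 0.248
shift cm (tool) [-0.01  3.17 -0.05] turn deg [ 0.11 -0.19  0.03]
```

```bash
python3 -m pendant '[[0,0,0,0,-0.5,0,0],[0,0,0,0,-0.5,0,0],[0,0,0,0,-0.5,0,0],[0,0,0,0,-0.5,0,0],[0,0,0,0,-0.2,0,0]]'
python3 go.py .502 -.1075 .064 -88.3
python3 -m pendant '[[0,0,0,0,-0.3,0,0],[0,0,0,0,-0.3,0,0]]'
python3 go.py .502 -.1075 .064 -88.3
```

```text
time: 12.23
position: [0.4995, -0.0503, 0.064]
orientation: [0.708, 0.012, -0.706, 0.011]
ft_force: [-0.3, -0.2, -3.3]
opening: 0.251
t 12.2333 pos [ 0.4995 -0.0503  0.064 ] yaw -88.12 q [-0.12  0.52  2.    0.    0.63  1.41] F [-0.3 -0.2 -3.3] M [-0.14 -0.04  0.03] op 0.251
shift cm (tool) [-0.01  5.73 -0.06] turn deg [ 0.18 -0.18  0.04]
time: 12.4
position: [0.4996, -0.0442, 0.0641]
orientation: [0.708, 0.012, -0.706, 0.012]
ft_force: [-0.6, -5.9, -3.0]
opening: 0.252
t 12.4 pos [ 0.4996 -0.0442  0.0641] yaw -88.04 q [-0.11  0.51  2.   -0.    0.63  1.42] F [-0.6 -5.9 -3. ] M [-1.2   0.2   0.05] op 0.252
shift cm (tool) [ 0.02  6.33 -0.02] turn deg [ 0.26 -0.21 -0.04]
```

The carriage has met the plunger, with about 6 N of reaction. I'll carry on in small steps.

```bash
python3 -m pendant '[[0,0,0,0,-0.25,0,0],[0,0,0,0,-0.25,0,0]]'
python3 go.py .502 -.1075 .064 -88.3
python3 -m pendant '[[0,0,0,0,-0.2,0,0]]'
python3 go.py .502 -.1075 .064 -88.3
python3 -m pendant '[[0,0,0,0,-0.15,0,0]]'
python3 go.py .502 -.1075 .064 -88.3
```

```text
time: 12.57
position: [0.4996, -0.0401, 0.0644]
orientation: [0.708, 0.012, -0.706, 0.013]
ft_force: [-1.0, -7.5, -2.8]
opening: 0.247
t 12.5667 pos [ 0.4996 -0.0401  0.0644] yaw -87.97 q [-0.1   0.51  2.   -0.    0.63  1.44] F [-1.  -7.5 -2.8] M [-1.46  0.1   0.06] op 0.247
shift cm (tool) [0.06 6.75 0.  ] turn deg [ 0.33 -0.23 -0.15]
time: 12.65
position: [0.4997, -0.0387, 0.0645]
orientation: [0.708, 0.011, -0.705, 0.014]
ft_force: [-0.8, -7.8, -3.6]
opening: 0.249
t 12.65 pos [ 0.4997 -0.0387  0.0645] yaw -87.93 q [-0.1   0.51  2.   -0.01  0.63  1.44] F [-0.8 -7.8 -3.6] M [-1.56  0.16  0.02] op 0.249
shift cm (tool) [0.08 6.89 0.01] turn deg [ 0.37 -0.24 -0.22]
time: 12.73
position: [0.4997, -0.0379, 0.0646]
orientation: [0.709, 0.011, -0.705, 0.015]
ft_force: [-0.9, -8.0, -2.7]
opening: 0.251
t 12.7333 pos [ 0.4997 -0.0379  0.0646] yaw -87.89 q [-0.1   0.51  2.   -0.01  0.63  1.44] F [-0.9 -8.  -2.7] M [-1.54  0.16  0.08] op 0.251
shift cm (tool) [0.1  6.96 0.03] turn deg [ 0.41 -0.25 -0.3 ]
```

```bash
for i in 1 2 ; do python3 -m pendant '[[0,0,0,0,-0.17,0,0]]' >/dev/null
python3 go.py .502 -.1075 .064 -88.3 | head -1; done
```

```text
t 12.8167 pos [ 0.4997 -0.037   0.0648] yaw -87.86 q [-0.09  0.51  2.   -0.01  0.63  1.45] F [-0.7 -8.1 -2.2] M [-1.62  0.11  0.02] op 0.254
t 12.9 pos [ 0.4997 -0.0362  0.0649] yaw -87.82 q [-0.09  0.51  2.   -0.01  0.63  1.45] F [-0.7 -8.1 -3.4] M [-1.67  0.1   0.06] op 0.25
```

```bash
python3 -m pendant '[[0,0,0,0,-0.17,0,0]]' >/dev/null
python3 go.py .502 -.1075 .064 -88.3 | head -1;python3 -m pendant '[[0,0,0,0,-0.17,0,0]]' >/dev/null
python3 go.py .502 -.1075 .064 -88.3 | head -1
```

```text
t 12.9833 pos [ 0.4998 -0.0354  0.0651] yaw -87.79 q [-0.09  0.51  2.   -0.01  0.62  1.45] F [-0.3 -9.  -2.7] M [-1.77  0.16  0.03] op 0.251
t 13.0667 pos [ 0.4998 -0.0347  0.0652] yaw -87.75 q [-0.09  0.51  2.   -0.02  0.62  1.46] F [ 0.  -9.7 -1.5] M [-1.76  0.18  0.04] op 0.251
```

```bash
for i in 1; do python3 -m pendant '[[0,0,-0.4,0,-0.17,0,0]]' >/dev/null
python3 go.py .502 -.1075 .064 -88.3; python3 -m pendant '[[0,0,-0.3,0,-0.17,0,0]]' >/dev/null
python3 go.py .502 -.1075 .064 -88.3; done
```

```text
t 13.15 pos [ 0.4999 -0.0343  0.0654] yaw -87.68 q [-0.09  0.51  2.   -0.01  0.63  1.45] F [ -0.7 -15.4  -3.7] M [-3.31  0.18 -0.1 ] op 0.256
shift cm (tool) [0.18 7.32 0.09] turn deg [ 0.62 -0.3  -0.35]
t 13.2333 pos [ 0.5001 -0.0342  0.0655] yaw -87.61 q [-0.09  0.51  2.   -0.    0.63  1.44] F [ -0.5 -15.5  -4.7] M [-3.31  0.11 -0.12] op 0.253
shift cm (tool) [0.17 7.33 0.11] turn deg [ 0.69 -0.32 -0.19]
```

```bash
python3 -m pendant '[[0,0,-0.2,0,-0.23,0,0]]' >/dev/null
python3 go.py .502 -.1075 .064 -88.3
python3 - <<'E'
from h import *
for i in range(4):
    robot.camera('side'); s=robot.read_state(); print(s['time'],s['position'].round(4),s['ft_force'].round(1))
E
```

```text
t 13.3167 pos [ 0.5001 -0.0341  0.0656] yaw -87.53 q [-0.09  0.51  2.   -0.    0.63  1.44] F [ -1.8 -21.8  -0.9] M [-4.1   0.24 -0.14] op 0.254
shift cm (tool) [0.18 7.34 0.13] turn deg [ 0.77 -0.34 -0.16]
13.3667 [ 0.5002 -0.0342  0.0656] [ -1.3 -17.3  -4.5]
13.4167 [ 0.5002 -0.0342  0.0656] [ -1.2 -17.4  -3.4]
13.4667 [ 0.5002 -0.0341  0.0656] [ -1.2 -17.   -3.8]
13.5167 [ 0.5001 -0.0342  0.0656] [ -0.9 -17.3  -2.9]
```

Force settles to a steady 17.3 N with no further motion, so the carriage is on the stops. I'll raise it into the 18–25 N window and check.

```bash
python3 -m pendant '[[0,0,-0.2,0,-0.29,0,0]]' >/dev/null
python3 - <<'E'
from h import *
for i in range(8):
    c=robot.camera('side'); s=robot.read_state(); print(round(s['time'],3),s['position'].round(4),s['ft_force'].round(1),s['moment'].round(2))
i=c['image']; cv2.imwrite('pics/s6z.png',cv2.resize(i[150:250,260:380][:,:,::-1],None,fx=6,fy=6,interpolation=cv2.INTER_CUBIC))
E
```

```text
13.65 [ 0.5002 -0.034   0.0658] [ -0.2 -22.8  -3.5] [-4.27  0.24 -0.24]
13.7 [ 0.5002 -0.034   0.0658] [ -0.3 -22.   -3.3] [-4.3   0.28 -0.13]
13.75 [ 0.5002 -0.034   0.0658] [ -1.3 -21.1  -3. ] [-4.25  0.31 -0.18]
13.8 [ 0.5002 -0.034   0.0657] [ -0.9 -21.4  -2.8] [-4.26  0.31 -0.12]
13.85 [ 0.5002 -0.034   0.0658] [ -1.5 -20.7  -3.4] [-4.24  0.24 -0.14]
13.9 [ 0.5002 -0.034   0.0658] [ -1.5 -21.   -2.6] [-4.27  0.29 -0.15]
13.95 [ 0.5002 -0.034   0.0658] [ -1.7 -20.2  -3.3] [-4.27  0.27 -0.15]
14.0 [ 0.5002 -0.034   0.0658] [ -1.  -21.2  -2.9] [-4.24  0.25 -0.14]
```

View pics/s6z.png

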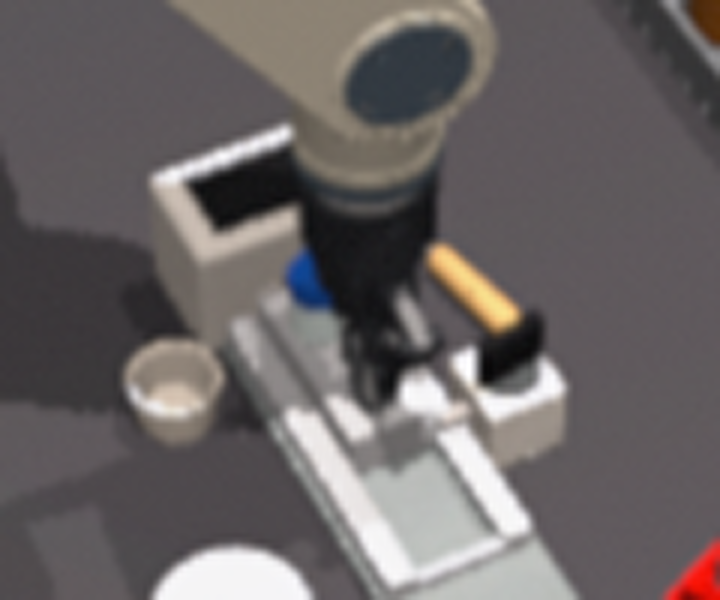

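The picture shows the carriage fully forward, with the jar at (315,280) close to the head, the knob open at (510,350), and the dish, pot and spatula where they were. The push is steady at 21 N, so I'll hand it in.

```bash
python3 -c "
from h import *
robot.finish_job(); s=robot.read_state(); print(s['time'],s['position'],s['ft_force'])"
```

```text
the job is handed in; nothing more can be done
the job is handed in; nothing more can be done
```

The carriage is unlocked and held against the steel stops, and the job was handed in at about 14 s with the gripper still pressing. No verdict was reported.

**Knob:** I turned it about 82° clockwise, until the moment jumped to 1.4 N m at the end stop, then let go of it. The joint angle can't be read directly. The side camera shows the bar turned across the track, and the carriage slid past the bolt with no resistance.

**Carriage:** I gripped its post and slid it forward about 73 mm (72 mm expected). It met the plunger at roughly 58 mm, then I went on in small steps until it stopped moving.

**Last checks:**
- **Push:** it held steady at 20–23 N over 0.4 s with the arm still. Subtracting about 9 N for the spring and 1–6 N for friction leaves an estimated 6–11 N on the stops, well under the 60 N limit.
- **Bystanders:** the dish, pot and spatula look untouched in the last side picture. I did not check the bottles, roll or tub again, but the arm felt no unexpected contact.
- **Stop gap and plunger depth:** the arm hid the nose, so both come from travel and force, not from a picture.
- **Disagreements:** the fitted reader pose was 1–2 mm off where the fingers closed, within calibration. The arm also drifted a few millimetres on the way down to the knob, and I corrected that before gripping.

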